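Unsnap the battery box cover

TASK

Two battery boxes stand on the bench; one has a snap-fit cover held by two opposing side tabs, the other a screwed-down lid. Press the two side tabs together to free the snap-fit cover, lift it straight off and set it down gently in the middle of the white ceramic dish, flat and outer side up. Leave the opened box and the dish standing on the bench about where they are, and do not disturb the box with the screwed-down lid.

Things in the scene. Friction and masses are not known exactly. Their poses are not given: they have to be found in the camera images.
- cover_mid (a point): Dark grey snap-fit cover, 75 g: plate 120 (x) x 44 (y) x 4 mm, z up. Two opposing thumb pads (32 mm wide along x, 20 high) stand at its long sides, outer faces at y = +-31 mm. Point: midway between the pads, midway up; plate top 11 mm below it, ribs it stands on 35 mm below (113 x 37 mm). Each pad springs in up to 7 mm (2.4 to 6.6 N); at 4 mm its hook lets go. Pinch both to the stop, lift pinched.
- box_mid (a point): Centre (half-way up) of the light grey battery box under the cover: loose, 0.45 to 0.7 kg, 120 mm long (x) x 44 wide (y) x 52 high, z up, open-topped. Snapped on, cover_mid is 41 mm above this point, axes alike; pads overhang the box's sides, so fingers can come down outside them. Cover reaches 20 mm down inside. The box slides a little, so an off-centre pinch centres itself. 20 N grip is fine.
- dish_in (a point): Centre of the inner floor of the round white ceramic dish, loose, 0.6 kg: floor 5 mm above the bench, flat to 79 mm radius; rim 184 mm across, 16 mm above the bench. A cover standing in it has cover_mid 35 mm above this point. Any heading of the cover in the dish will do.
- plain_box_mid (a point): Bystander, not to be disturbed: centre (half-way up, 29 mm above the bench) of a like light grey box, 120 (x) x 44 x 60 mm high, with a flat dark grey lid held by four corner screws, a white paper label and no side tabs.
Things that resemble listed ones, but are neither listed nor needed, are in the scene too. What is shaped like the part that bears cover_mid but green or turquoise is not meant.

How it is judged:
By the outcome, as a careful person would: the job done as asked, in the order asked, and still so for the second after the job is handed in, with the robot touching nothing.
It also fails if it takes over 43 s, if anything falls off the work surface, if the arm or the gripper's body presses on something with over 40 N, if the wrist force passes 120 N, or if a joint passes its speed limit or range.

ROBOT

A 6-joint arm with a two-finger parallel gripper is mounted at the origin on the work surface. World frame = base frame: x ahead of the robot, y to its left, z up, the work surface at z = 0. Lengths are in m, angles in rad, forces in N, time in s.
With the tool pointing down it reaches from about 0.35 to 0.975 m from the base axis. Payload 4.9 kg.
Tool frame: the origin (TCP) lies at the very end of the fingers, on their centre line; the grasp point (between the pads) lies 19 mm behind it; z points along the fingers, y is the line along which they close (so a half turn about z gives the same grasp; the last joint's range is limited). The gripper opens to 85 mm and grips with 20 to 120 N. Pads are 22 mm wide; open, the fingers measure 114 mm over their backs; the gripper's body (76 mm by 85 mm) begins 54 mm behind the grasp point. The pads swing forward as they close: fully open they stand 13 mm farther back than shut.
Start: joints at [-1.328, 0.053, 1.613, -0, 1.476, -0.119], TCP at [0.221, -0.585, 0.231] pointing down, gripper open.
Joint ranges: [-3.01, 3.01], [-1.01, 2.22], [0.06, 2.58], [-1.02, 4.17], [0.09, 2.62], [-3.14, 3.14]. Speed limits (rad/s): [2.57, 2.57, 3.14, 3.14, 3.14, 3.14].

INTERFACE

Orientations are given as a rotation vector (axis times angle).
In Python, from station import ctrl gives the robot as it stands.
- The arm moves only by the tool jog_arm, never from a script. Its argument "plan" is a list of rows, each a list of 7 numbers: the shift along the tool's x, y, z in units of 0.02 m (1.0 is 0.02 m), then the turn, a rotation vector about the tool's x, y, z in units of 45 degrees (1.0 is 45 degrees), then the opening, from -1 (shut) to 1 (fully open). A call has 1 to 8 rows; each row shifts and turns the commanded pose from where the row before left it, along the tool's axes as they then stand; what a row does not reach is not made up. A row lasts 1/10 s, in which the tool goes at most 50 mm and 8.59 degrees, less where a joint would pass 70% of its speed; a pose out of reach is approached as far as the arm can. A call with a number of a shift or a turn outside -1 to 1 is refused whole. A call with a gripper value outside its range is refused whole. The fingers move at their own pace and stop on an object; "grip_force" is the grip in N (left out, the last holds). Time passes only in rows, so rows that do not move let the fingers close. It gives the time, the measured TCP pose, the force, the opening and the grip force at its end, in the units of the state.
- ctrl.get_obs(): the state, without advancing time (a new reading comes with each control period).
- ctrl.get_image(name): name is "scene" or "top" or "wrist"; returns (picture, depth): 480x640x3 uint8, red, green, blue; 480x640 float32, m along the optical axis (not along the pixel's ray), 0 where there is no reading.
- ctrl.camera_info(name): a dict with "camera_matrix" (3x3 intrinsics, pixels), "rvec" (rotation vector, rad) and "tvec" (3), from world to camera coordinates, as OpenCV has them; the wrist camera has in their place "T_tool_cam" (4x4, takes a point from camera to tool coordinates, whose origin is the TCP and whose axes are the flange's). Camera axes: x right, y down, z forward; pixel columns grow to the right and rows downward; lengths in m; the calibration is good to about 2 mm. The wrist camera is an equidistant fisheye: a pixel r from the principal point sees the ray r / f radians off the axis. A picture is of the moment at which its call begins: read the wrist's pose just before it. camera_info takes no time and is no camera call.
- ctrl.finish_job(): hands the job in; it is judged then, once.
The state is a dict: "t": time; "q": joint angles; "dq": joint speeds; "effort": joint torques, N m; "tool_pos": TCP position; "tool_rot": TCP orientation; "contact_force": force on the tool from outside, world axes, zero at the start; "wrist_torque": the same for the moment, N m; "opening": finger opening in m; "grip_force": force on a finger pad.
Only numpy, scipy, OpenCV 4.12 (cv2) and the standard library are available. Lean on these libraries where they do the work, as an engineer would, in place of code of your own. Each camera call takes 0.05 s, during which the arm holds its last target. There are 200 camera calls.

## Working session

There is one attempt and no reset: what is moved stays moved. The work goes in short steps, Python scripts to look and compute and a tool call to move; the robot and the scene stay as the last step left them, time stands still between calls to the robot, and variables do not carry over. Pictures are saved under pics/ and viewed, at most 10 in all, crops included, and the job is handed in when it is done.

Besides the shell and the picture viewer there is one more tool, called after "Request:" as name(argument=value, ...), one argument or row to a line, values as JSON. jog_arm: Moves the arm, as the interface text tells. Shifts and turns lie within -1 to 1; 1 stands for 0.02 m of shift or 45 degrees of turn. Its arguments: {"type":"object","properties":{"plan":{"type":"array"},"grip_force":{"type":"number"}},"required":["plan"]}

```bash
ls; mkdir -p pics
cat > h.py <<'E'
import numpy as np, cv2
from station import ctrl
def snap(n,f):
    im,d=ctrl.get_image(n); cv2.imwrite(f'pics/{f}.png',im[:,:,::-1]); np.save(f'pics/{f}.npy',d); return im,d
def world(n,d,u,v,w=2):
    i=ctrl.camera_info(n);K=np.array(i['camera_matrix']);R=cv2.Rodrigues(np.array(i['rvec'],float))[0];t=np.array(i['tvec']).ravel()
    p=d[int(v)-w:int(v)+w+1,int(u)-w:int(u)+w+1];z=np.median(p[p>0])
    return R.T@(np.linalg.inv(K)@[u,v,1]*z-t)
E
python3 - <<'E'
from h import *
a,_=snap('scene','s1');b,_=snap('top','t1')
o=ctrl.get_obs();print(o['t'],o['tool_pos'],o['tool_rot'],o['opening'])
E
```

```text
pics
0.1 [ 0.22107585 -0.58398816  0.2301887 ] [-3.08849850e+00 -5.64944351e-01  2.23729541e-04] 0.08537905018322703
```

View pics/t1.png

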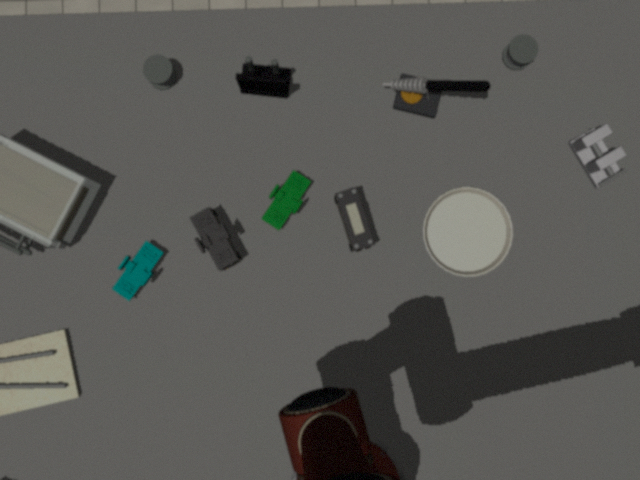

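View pics/s1.png

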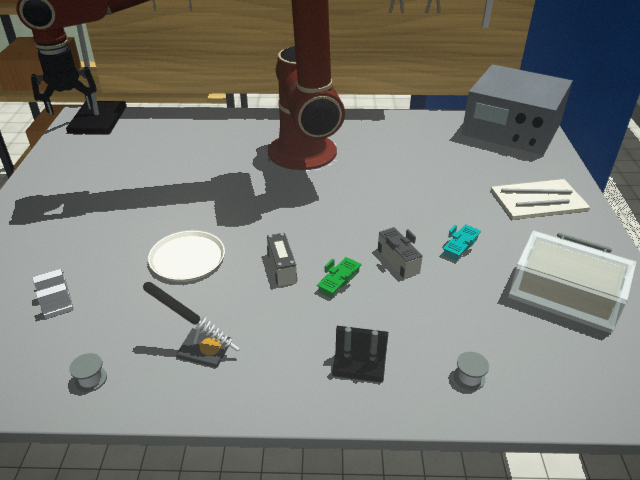

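The top view shows the dark grey cover at about (217,238), the plain box at (356,218) and the dish at (467,231). I'll enlarge the cover and measure it.

Run:
```python
from h import *
im=cv2.imread('pics/t1.png');c=im[195:280,175:260];c=cv2.resize(c,(595,595),interpolation=cv2.INTER_CUBIC);cv2.imwrite('pics/c1.png',cv2.convertScaleAbs(c,alpha=2))
d=np.load('pics/t1.npy')
for u,v in [(217,238),(205,216),(230,260),(467,231),(424,231),(511,231),(467,188),(467,275),(356,218),(320,120),(287,200)]:print(u,v,world('top',d,u,v,1).round(4))
i=ctrl.camera_info('top');print(i)
# height map of pixels >45mm around box
K=np.array(i['camera_matrix']);R=cv2.Rodrigues(np.array(i['rvec'],float))[0];t=np.array(i['tvec']).ravel()
v,u=np.mgrid[195:280,175:260];z=d[195:280,175:260]
P=(np.stack([u,v,u*0+1],-1)@np.linalg.inv(K).T*z[...,None]-t)@R
m=(P[...,2]>.035)&(z>0);Q=P[m];hi=Q[Q[:,2]>.066]
print(len(Q),len(hi),np.histogram(Q[:,2],12))
pl=Q[(Q[:,2]>.05)&(Q[:,2]<.063)]
r=cv2.minAreaRect(pl[:,:2].astype(np.float32)*1000);print(r,pl.mean(0))
print(hi.mean(0)); 
_,_,cs=cv2.kmeans(hi[:,:2].astype(np.float32),2,None,(3,50,1e-6),5,0);print(cs,cs.mean(0))
```

```text
217 238 [0.5147 0.243  0.0565]
205 216 [0.5589 0.2661 0.0547]
230 260 [0.4707 0.2186 0.0558]
467 231 [ 0.517  -0.2623  0.0063]
424 231 [ 0.519  -0.1724  0.0152]
511 231 [ 0.5138 -0.3495  0.0158]
467 188 [ 0.6046 -0.2639  0.0144]
467 275 [ 0.427  -0.2567  0.0136]
356 218 [ 0.5461 -0.0315  0.0571]
320 120 [ 7.577e-01  3.250e-02 -6.000e-04]
287 200 [0.5896 0.1048 0.0231]
{'camera_matrix': array([[592.43078941,   0.        , 313.63478441],
       [  0.        , 592.43078941, 239.87201515],
       [  0.        ,   0.        ,   1.        ]]), 'rvec': array([ 2.16630661, -2.23022438,  0.05461664]), 'tvec': array([0.06779863, 0.50585119, 1.1977983 ])}
1594 136 (array([ 19,  10,  13,  46, 462, 671, 192,  50,  10,  34,  70,  17]), array([0.0353499 , 0.03928739, 0.04322489, 0.04716238, 0.05109987,
       0.05503736, 0.05897486, 0.06291235, 0.06684984, 0.07078733,
       0.07472483, 0.07866232, 0.08259981]))
((516.660400390625, 248.15411376953125), (120.26286315917969, 57.639442443847656), 27.207075119018555) [0.51519953 0.25060108 0.05612791]
[0.51528785 0.25082361 0.07506279]
[[0.50255424 0.27445665]
 [0.52879316 0.22575828]] [0.5156737  0.25010747]
```

View pics/c1.png

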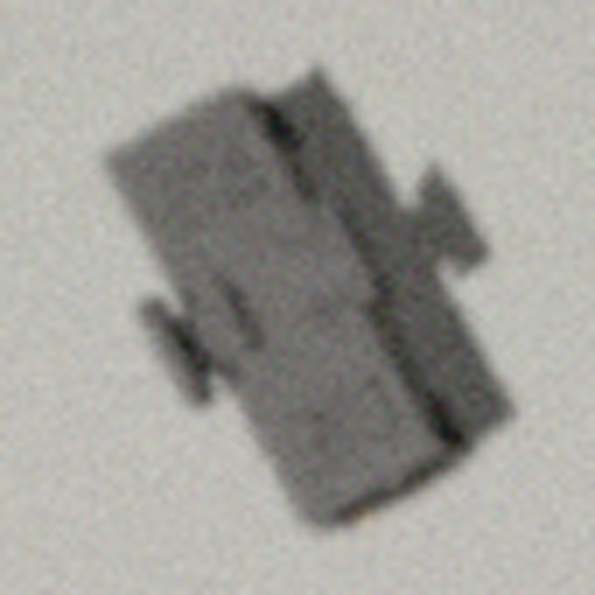

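Request:
jog_arm(
  plan=[
    [0, 0, 0, 0, 0, -0.169, 1],
    [1, -0.907, 0, 0, 0, 0, 1],
    [1, -0.907, 0, 0, 0, 0, 1],
    [1, -0.907, 0, 0, 0, 0, 1],
    [1, -0.907, 0, 0, 0, 0, 1],
    [1, -0.907, 0, 0, 0, 0, 1],
    [1, -0.907, 0, 0, 0, 0, 1],
    [1, -0.907, 0, 0, 0, 0, 1],
  ],
  grip_force=20,
)

```text
t: 0.9
tool_pos: [0.2843, -0.405, 0.2307]
tool_rot: [-3.045, -0.768, 0.0]
contact_force: [0.9, 0.5, -0.7]
opening: 0.0857
grip_force: 0.0
```

Request:
jog_arm(
  plan=[
    [1, -0.907, 0, 0, 0, 0, 1],
    [1, -0.907, 0, 0, 0, 0, 1],
    [1, -0.907, 0, 0, 0, 0, 1],
    [1, -0.907, 0, 0, 0, 0, 1],
    [1, -0.907, 0, 0, 0, 0, 1],
    [1, -0.907, 0, 0, 0, 0, 1],
    [1, -0.907, 0, 0, 0, 0, 1],
    [1, -0.907, 0, 0, 0, 0, 1],
  ],
)

```text
t: 1.7
tool_pos: [0.3561, -0.2014, 0.2308]
tool_rot: [-3.046, -0.768, 0.0]
contact_force: [0.0, -0.4, 0.4]
opening: 0.0857
grip_force: 0.0
```

Request:
jog_arm(
  plan=[
    [1, -0.907, 0, 0, 0, 0, 1],
    [1, -0.907, 0, 0, 0, 0, 1],
    [1, -0.907, 0, 0, 0, 0, 1],
    [1, -0.907, 0, 0, 0, 0, 1],
    [1, -0.907, 0, 0, 0, 0, 1],
    [1, -0.907, 0, 0, 0, 0, 1],
    [1, -0.907, 0, 0, 0, 0, 1],
    [1, -0.907, 0, 0, 0, 0, 1],
  ],
)

```text
t: 2.5
tool_pos: [0.428, 0.0022, 0.2309]
tool_rot: [-3.046, -0.769, 0.001]
contact_force: [0.1, 0.4, 0.2]
opening: 0.0856
grip_force: 0.0
```

Request:
jog_arm(
  plan=[
    [1, -0.907, 0, 0, 0, 0, 1],
    [1, -0.907, 0, 0, 0, 0, 1],
    [1, -0.907, 0, 0, 0, 0, 1],
    [1, -0.907, 0, 0, 0, 0, 1],
    [1, -0.907, 0, 0, 0, 0, 1],
    [1, -0.907, 0, 0, 0, 0, 1],
    [0, 0, 0, 0, 0, 0, 1],
    [0, 0, 0, 0, 0, 0, 1],
  ],
)

```text
t: 3.3
tool_pos: [0.4816, 0.1539, 0.2307]
tool_rot: [3.045, 0.771, -0.002]
contact_force: [-0.3, -0.4, 1.0]
opening: 0.0854
grip_force: 0.0
```

```bash
cat >> h.py <<'E'
def wpose():
    o=ctrl.get_obs();T=np.eye(4);T[:3,:3]=cv2.Rodrigues(np.array(o['tool_rot'],float))[0];T[:3,3]=o['tool_pos'];i=ctrl.camera_info('wrist')
    return T@np.array(i['T_tool_cam']),np.array(i['camera_matrix'])
def wcloud(M,K,d):
    v,u=np.mgrid[:480,:640];x=(u-K[0,2])/K[0,0];y=(v-K[1,2])/K[1,1];r=np.hypot(x,y)+1e-9
    k=np.tan(np.minimum(r,1.4))/r
    P=np.stack([x*k*d,y*k*d,d],-1);return P@M[:3,:3].T+M[:3,3]
E
python3 - <<'E'
from h import *
M,K=wpose();im,d=snap('wrist','w1');np.savez('pics/w1.npz',M=M,K=K)
P=wcloud(M,K,d);print(K,M)
c=np.array([.5157,.2501]);m=(d>0)&(np.hypot(P[...,0]-c[0],P[...,1]-c[1])<.09)&(P[...,2]>.04)&(P[...,2]<.1)
v,u=np.nonzero(m);print(len(u),u.min(),u.max(),v.min(),v.max())
Q=P[m];h=np.deg2rad(28.3);L=np.c_[(Q[:,:2]-c)@[np.cos(h),np.sin(h)],(Q[:,:2]-c)@[-np.sin(h),np.cos(h)],Q[:,2]]
hi=L[L[:,2]>.064]
for s in(1,-1):
    q=hi[hi[:,1]*s>0];print(len(q),np.percentile(q,[2,50,98],axis=0).round(4))
pl=L[(L[:,2]>.05)&(L[:,2]<.061)];print(np.percentile(pl,[1,50,99],axis=0).round(4),cv2.minAreaRect(pl[:,:2].astype(np.float32)*1000))
E
```

```text
[[371.64829954   0.         323.56090749]
 [  0.         371.64829954 241.13910848]
 [  0.           0.           1.        ]] [[ 0.47638872 -0.84861623 -0.2300093   0.53976062]
 [-0.8792342  -0.45950023 -0.12572493  0.18503083]
 [ 0.00100289  0.26212598 -0.96503314  0.37213099]
 [ 0.          0.          0.          1.        ]]
7932 199 277 66 203
402 [[-0.0164  0.0262  0.0647]
 [-0.0012  0.0278  0.0752]
 [ 0.0139  0.0324  0.0771]]
393 [[-0.0168 -0.0303  0.0658]
 [-0.0008 -0.0274  0.0754]
 [ 0.0137 -0.0234  0.0771]]
[[-0.0601 -0.0203  0.0528]
 [-0.001   0.0014  0.0551]
 [ 0.0574  0.0243  0.0608]] ((-1.3715286254882812, -1.5536231994628906), (57.57268142700195, 120.43424987792969), 89.55606079101562)
```

View pics/w1.png

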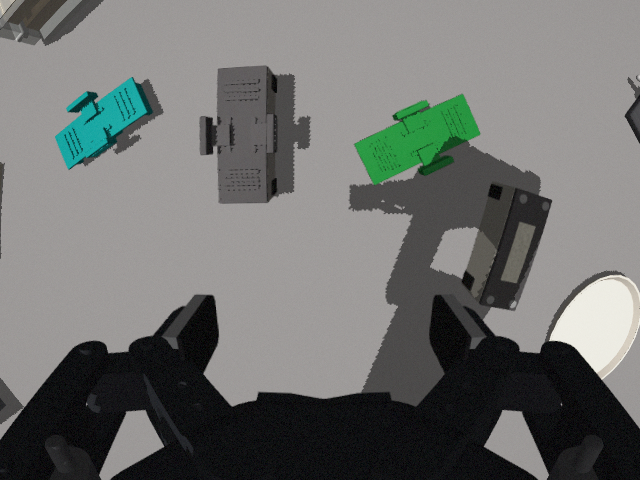

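The wrist view shows the cover at (245,135) with pads at (207,135) and (270,133). My estimate holds to about 1 mm, so I'll go above it and descend.

Request:
jog_arm(
  plan=[
    [0.93, -0.857, 0, 0, 0, 0, 1],
    [0.93, -0.857, 0, 0, 0, 0, 1],
    [0.93, -0.857, 0, 0, 0, 0, 1],
    [0.93, -0.857, 0, 0, 0, 0, 1],
    [0, 0, 1, 0, 0, 0, 1],
    [0, 0, 1, 0, 0, 0, 1],
    [0, 0, 1, 0, 0, 0, 1],
    [0, 0, 1, 0, 0, 0, 1],
  ],
)

```text
t: 4.15
tool_pos: [0.5149, 0.2482, 0.1506]
tool_rot: [3.046, 0.767, -0.0]
contact_force: [-0.3, 0.6, -0.4]
opening: 0.0853
grip_force: 0.0
```

Request:
jog_arm(
  plan=[
    [0, 0, 0.5, 0, 0, 0, 1],
    [0, 0, 0, 0, 0, 0, 1],
    [0, 0, 0, 0, 0, 0, 1],
  ],
)

```text
t: 4.45
tool_pos: [0.5154, 0.2491, 0.1421]
tool_rot: [-3.046, -0.768, -0.001]
contact_force: [-0.3, -0.4, 0.9]
opening: 0.0853
grip_force: 0.0
```

Request:
jog_arm(
  plan=[
    [0, 0, 1, 0, 0, 0, 1],
    [0, 0, 1, 0, 0, 0, 1],
    [0, 0, 1, 0, 0, 0, 1],
    [0, 0, 0.7, 0, 0, 0, 1],
    [0, 0, 0.7, 0, 0, 0, 1],
    [0, 0, 0.5, 0, 0, 0, 1],
    [0, 0, 0, 0, 0, 0, 1],
    [0, 0, 0, 0, 0, 0, 1],
  ],
)

```text
t: 5.25
tool_pos: [0.5153, 0.2496, 0.0437]
tool_rot: [-3.046, -0.769, -0.001]
contact_force: [-0.1, -0.5, -0.2]
opening: 0.0849
grip_force: 0.0
```

Run:
```python
from h import *
snap('wrist','w2')
```

```text
(no output)
```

View pics/w2.png

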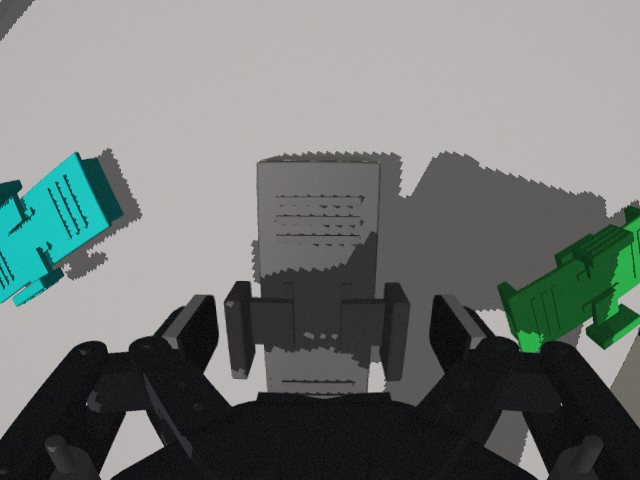

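The cover's pads at (238,330) and (397,330) sit centred between the fingers at (205,335) and (442,335). Time to pinch.

Request:
jog_arm(
  plan=[
    [0, 0, 0, 0, 0, 0, -1],
    [0, 0, 0, 0, 0, 0, -1],
    [0, 0, 0, 0, 0, 0, -1],
    [0, 0, 0, 0, 0, 0, -1],
    [0, 0, 0, 0, 0, 0, -1],
    [0, 0, 0, 0, 0, 0, -1],
    [0, 0, 0, 0, 0, 0, -1],
    [0, 0, 0, 0, 0, 0, -1],
  ],
  grip_force=20,
)

```text
t: 6.1
tool_pos: [0.5158, 0.2505, 0.0454]
tool_rot: [-3.045, -0.768, -0.003]
contact_force: [-3.4, 2.2, 8.0]
opening: 0.0467
grip_force: 21.2
```

Request:
jog_arm(
  plan=[
    [0, 0, -0.1, 0, 0, 0, -1],
    [0, 0, -0.1, 0, 0, 0, -1],
    [0, 0, -0.3, 0, 0, 0, -1],
    [0, 0, -0.3, 0, 0, 0, -1],
    [0, 0, -0.5, 0, 0, 0, -1],
    [0, 0, -0.5, 0, 0, 0, -1],
    [0, 0, -0.5, 0, 0, 0, -1],
    [0, 0, -0.5, 0, 0, 0, -1],
  ],
)

```text
t: 6.9
tool_pos: [0.5154, 0.2494, 0.1008]
tool_rot: [3.046, 0.769, 0.002]
contact_force: [0.1, 0.7, 0.2]
opening: 0.0465
grip_force: 21.9
```

Request:
jog_arm(
  plan=[
    [0, 0, -0.7, 0, 0, 0, -1],
    [0, 0, -0.7, 0, 0, 0, -1],
    [0, 0, -0.7, 0, 0, 0, -1],
    [0, 0, -0.7, 0, 0, 0, -1],
    [0, 0, -0.5, 0, 0, 0, -1],
    [0, 0, -0.5, 0, 0, 0, -1],
    [0, 0, 0, 0, 0, 0, -1],
    [0, 0, 0, 0, 0, 0, -1],
  ],
)

```text
t: 7.7
tool_pos: [0.5149, 0.2494, 0.1752]
tool_rot: [3.046, 0.769, -0.0]
contact_force: [-0.0, -0.7, -0.8]
opening: 0.0463
grip_force: 21.9
```

Run:
```python
from h import *
M,K=wpose();a,_=snap('wrist','w3');b,d=snap('scene','s2')
cv2.imwrite('pics/w3s.png',np.hstack([cv2.resize(x,(400,300),interpolation=cv2.INTER_AREA) for x in (a,b[120:360,260:580])])[:,:,::-1])
t=cv2.imread('pics/t1.png')
# dish: fit from top image rim
g=cv2.cvtColor(t,cv2.COLOR_BGR2GRAY);D=np.load('pics/t1.npy')
s=(g[170:295,405:530]>120).astype(np.uint8);c=max(cv2.findContours(s,0,2)[0],key=cv2.contourArea)
e=cv2.fitEllipse(c);print(e);u,v=e[0][0]+405,e[0][1]+170
i=ctrl.camera_info('top');Kt=i['camera_matrix'];R=cv2.Rodrigues(i['rvec'])[0];tt=i['tvec'].ravel()
r=R.T@np.linalg.inv(Kt)@[u,v,1];o=-R.T@tt;print(o+r*(.016-o[2])/r[2])
```

```text
((63.421817779541016, 60.6461181640625), (84.46554565429688, 86.18614196777344), 161.08680725097656)
[ 0.51707095 -0.2627196   0.016     ]
```

View pics/w3s.png

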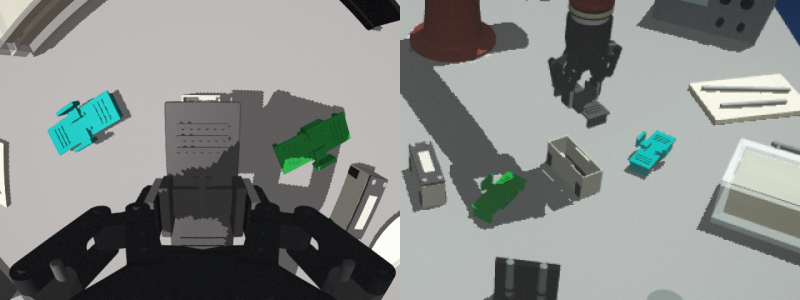

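The cover is held level and the opened box still stands on the bench. Next I'll carry it to the dish at (0.5165, -0.262).

Request:
jog_arm(
  plan=[
    [-0.262, 0.49, 0, 0, 0, 0, -1],
    [-0.262, 0.49, 0, 0, 0, 0, -1],
    [-0.524, 0.98, 0, 0, 0, 0, -1],
    [-0.524, 0.98, 0, 0, 0, 0, -1],
    [-0.524, 0.98, 0, 0, 0, 0, -1],
    [-0.524, 0.98, 0, 0, 0, 0, -1],
    [-0.524, 0.98, 0, 0, 0, 0, -1],
    [-0.524, 0.98, 0, 0, 0, 0, -1],
  ],
)

```text
t: 8.6
tool_pos: [0.5151, 0.092, 0.175]
tool_rot: [3.046, 0.768, -0.001]
contact_force: [0.4, 0.1, 0.3]
opening: 0.0464
grip_force: 21.9
```

Request:
jog_arm(
  plan=[
    [-0.524, 0.98, 0, 0, 0, 0, -1],
    [-0.524, 0.98, 0, 0, 0, 0, -1],
    [-0.524, 0.98, 0, 0, 0, 0, -1],
    [-0.524, 0.98, 0, 0, 0, 0, -1],
    [-0.524, 0.98, 0, 0, 0, 0, -1],
    [-0.524, 0.98, 0, 0, 0, 0, -1],
    [-0.524, 0.98, 0, 0, 0, 0, -1],
    [-0.524, 0.98, 0, 0, 0, 0, -1],
  ],
)

```text
t: 9.4
tool_pos: [0.5154, -0.0856, 0.175]
tool_rot: [-3.046, -0.768, 0.001]
contact_force: [0.4, 0.1, -0.5]
opening: 0.0464
grip_force: 21.9
```

Request:
jog_arm(
  plan=[
    [-0.524, 0.98, 0, 0, 0, 0, -1],
    [-0.524, 0.98, 0, 0, 0, 0, -1],
    [-0.524, 0.98, 0, 0, 0, 0, -1],
    [-0.524, 0.98, 0, 0, 0, 0, -1],
    [-0.524, 0.98, 0, 0, 0, 0, -1],
    [-0.524, 0.98, 0, 0, 0, 0, -1],
    [-0.524, 0.98, 0, 0, 0, 0, -1],
    [-0.262, 0.49, 0, 0, 0, 0, -1],
  ],
)

```text
t: 10.2
tool_pos: [0.5158, -0.2527, 0.1751]
tool_rot: [3.047, 0.766, -0.001]
contact_force: [-0.5, -0.3, -0.7]
opening: 0.0464
grip_force: 21.9
```

Request:
jog_arm(
  plan=[
    [-0.262, 0.49, 0, 0, 0, 0, -1],
    [0, 0, 0, 0, 0, 0, -1],
    [0, 0, 0, 0, 0, 0, -1],
  ],
)

```text
t: 10.5
tool_pos: [0.5166, -0.2614, 0.1752]
tool_rot: [-3.045, -0.769, 0.0]
contact_force: [0.2, -0.2, -0.7]
opening: 0.0462
grip_force: 21.9
```

Run:
```python
from h import *
M,K=wpose();a,d=snap('wrist','w4')
b,D=snap('top','t2')
P=wcloud(M,K,d);m=(d>0)&(np.abs(P[...,2]-.005)<.004)&(a.min(2)>190)
q=P[m];print(m.sum(),q.min(0),q.max(0))
cv2.imwrite('pics/w4s.png',np.hstack([cv2.resize(x,(400,300)) for x in (a,b[110:350,300:620])])[:,:,::-1])
```

```text
6826 [ 0.429758   -0.27302517  0.00118984] [ 0.60019857 -0.17888845  0.0089498 ]
```

View pics/w4s.png

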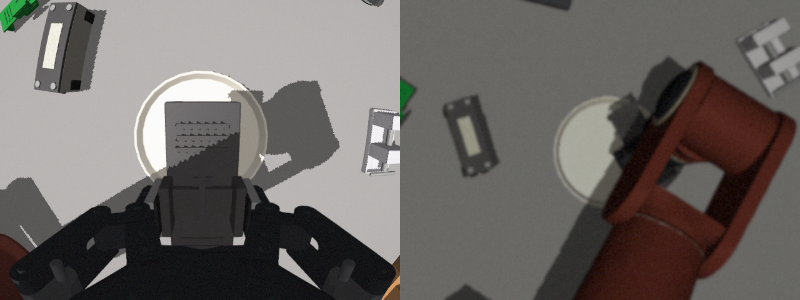

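The cover sits over the dish's centre, so I'll lower it, finishing slowly.

Request:
jog_arm(
  plan=[
    [0, 0, 0.6, 0, 0, 0, -1],
    [0, 0, 1, 0, 0, 0, -1],
    [0, 0, 1, 0, 0, 0, -1],
    [0, 0, 1, 0, 0, 0, -1],
    [0, 0, 1, 0, 0, 0, -1],
    [0, 0, 1, 0, 0, 0, -1],
    [0, 0, 0.6, 0, 0, 0, -1],
    [0, 0, 0.4, 0, 0, 0, -1],
  ],
)

```text
t: 11.4
tool_pos: [0.5161, -0.2608, 0.0415]
tool_rot: [-3.044, -0.769, 0.002]
contact_force: [-0.2, 0.4, -0.7]
opening: 0.0462
grip_force: 21.9
```

Request:
jog_arm(
  plan=[
    [0, 0, 0.3, 0, 0, 0, -1],
    [0, 0, 0.2, 0, 0, 0, -1],
    [0, 0, 0.2, 0, 0, 0, -1],
    [0, 0, 0.1, 0, 0, 0, -1],
    [0, 0, 0, 0, 0, 0, -1],
    [0, 0, 0, 0, 0, 0, -1],
  ],
)

```text
t: 12.0
tool_pos: [0.517, -0.2619, 0.0277]
tool_rot: [3.046, 0.769, 0.001]
contact_force: [-0.6, -0.5, -1.7]
opening: 0.0463
grip_force: 21.9
```

Request:
jog_arm(
  plan=[
    [0, 0, 0.1, 0, 0, 0, -1],
    [0, 0, 0.1, 0, 0, 0, -1],
    [0, 0, 0.1, 0, 0, 0, -1],
    [0, 0, 0, 0, 0, 0, -1],
    [0, 0, 0, 0, 0, 0, -1],
  ],
)

```text
t: 12.5
tool_pos: [0.5167, -0.2617, 0.0212]
tool_rot: [-3.046, -0.769, 0.0]
contact_force: [-0.0, -0.3, -1.6]
opening: 0.0468
grip_force: 21.9
```

Request:
jog_arm(
  plan=[
    [0, 0, 0.05, 0, 0, 0, -1],
    [0, 0, 0.05, 0, 0, 0, -1],
    [0, 0, 0, 0, 0, 0, -1],
  ],
)

```text
t: 12.8
tool_pos: [0.5167, -0.2617, 0.0191]
tool_rot: [-3.046, -0.769, 0.0]
contact_force: [-0.8, -0.4, -1.6]
opening: 0.0461
grip_force: 21.9
```

Request:
jog_arm(
  plan=[
    [0, 0, 0.04, 0, 0, 0, -1],
    [0, 0, 0.04, 0, 0, 0, -1],
    [0, 0, 0, 0, 0, 0, -1],
  ],
)

```text
t: 13.1
tool_pos: [0.5169, -0.2618, 0.0185]
tool_rot: [-3.046, -0.769, 0.0]
contact_force: [-2.2, 0.7, 3.4]
opening: 0.0464
grip_force: 23.4
```

Run:
```python
from h import *
M,K=wpose();a,d=snap('wrist','w5');P=wcloud(M,K,d)
o=ctrl.get_obs();c=np.array(o['tool_pos'][:2]);h=np.deg2rad(28.3)
x=(P[...,:2]-c)@[np.cos(h),np.sin(h)];y=(P[...,:2]-c)@[-np.sin(h),np.cos(h)]
m=(d>0)&(x>.025)&(x<.055)&(abs(y)<.018)&(P[...,2]>.015);print('plate z',np.median(P[...,2][m]),m.sum(),o['contact_force'])
M1=np.load('pics/w1.npz');P1=wcloud(M1['M'],M1['K'],np.load('pics/w1.npy'))
m=(a.min(2)>190)&(abs(P[...,2]-.005)<.005);print('floor z',np.median(P[...,2][m]))
```

```text
plate z 0.0283423396194267 7957 [-3.47541638  1.70448422  5.17995007]
floor z 0.003967978676291978
```

Contact: about 5 N upward, with the plate at the expected height. Releasing gradually, then retreating.

Request:
jog_arm(
  plan=[
    [0, 0, 0, 0, 0, 0, 0.15],
    [0, 0, 0, 0, 0, 0, 0.25],
    [0, 0, 0, 0, 0, 0, 0.35],
    [0, 0, 0, 0, 0, 0, 0.45],
    [0, 0, 0, 0, 0, 0, 0.55],
    [0, 0, 0, 0, 0, 0, 0.7],
    [0, 0, 0, 0, 0, 0, 0.85],
    [0, 0, 0, 0, 0, 0, 0.9],
  ],
)

```text
t: 13.95
tool_pos: [0.5169, -0.2618, 0.0178]
tool_rot: [3.046, 0.769, 0.0]
contact_force: [-0.3, 0.4, 1.0]
opening: 0.081
grip_force: 0.0
```

Request:
jog_arm(
  plan=[
    [0, 0, 0, 0, 0, 0, 0.9],
    [0, 0, 0, 0, 0, 0, 0.9],
    [0, 0, -0.3, 0, 0, 0, 0.9],
    [0, 0, -0.5, 0, 0, 0, 0.9],
    [0, 0, -1, 0, 0, 0, 0.9],
    [0, 0, -1, 0, 0, 0, 0.9],
    [0, 0, -1, 0, 0, 0, 0.9],
    [0, 0, -1, 0, 0, 0, 0.9],
  ],
)

```text
t: 14.75
tool_pos: [0.5171, -0.2619, 0.1157]
tool_rot: [3.045, 0.769, 0.001]
contact_force: [1.0, -0.7, -0.4]
opening: 0.0809
grip_force: 0.0
```

Request:
jog_arm(
  plan=[
    [0, 0, -1, 0, 0, 0, 0.9],
    [0, 0, -1, 0, 0, 0, 0.9],
    [-1, 0, -1, 0, 0, 0, 0.9],
    [-1, 0, -1, 0, 0, 0, 0.9],
    [-1, 0, -1, 0, 0, 0, 0.9],
    [-1, 0, 0, 0, 0, 0, 0.9],
    [-1, 0, 0, 0, 0, 0, 0.9],
    [0, 0, 0, 0, 0, 0, 0.9],
  ],
)

```text
t: 15.55
tool_pos: [0.4277, -0.3102, 0.2151]
tool_rot: [3.045, 0.765, 0.001]
contact_force: [0.4, -0.6, -0.8]
opening: 0.081
grip_force: 0.0
```

Run:
```python
from h import *
M,K=wpose();a,d=snap('wrist','w6');b,_=snap('scene','s3');P=wcloud(M,K,d)
c=np.array([.5167,-.2618]);h=np.deg2rad(28.3)
x=(P[...,:2]-c)@[np.cos(h),np.sin(h)];y=(P[...,:2]-c)@[-np.sin(h),np.cos(h)]
m=(d>0)&(np.hypot(x,y)<.085)&(P[...,2]>.022)&(P[...,2]<.036);q=np.c_[x[m],y[m],P[...,2][m]]
print(np.percentile(q,[1,50,99],axis=0).round(4),np.linalg.lstsq(np.c_[q[:,:2],q[:,0]*0+1],q[:,2],rcond=None)[0])
cv2.imwrite('pics/w6s.png',np.hstack([cv2.resize(x,(400,300)) for x in (a,b[150:390,120:440])])[:,:,::-1])
```

```text
[[-0.0593 -0.0232  0.0262]
 [-0.0023 -0.0009  0.0282]
 [ 0.0573  0.0229  0.035 ]] [-0.00121915 -0.00065762  0.02877603]
```

View pics/w6s.png

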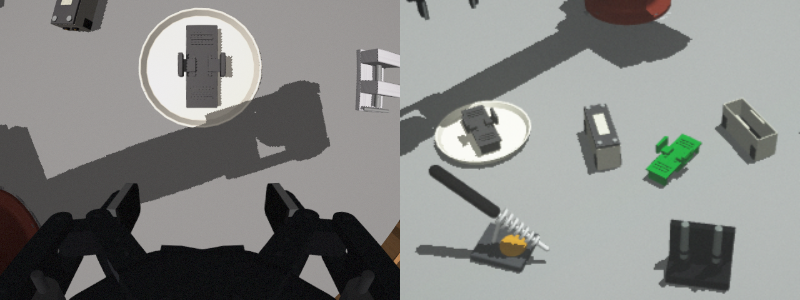

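The cover lies flat and centred in the dish, both boxes are standing in place, and the arm is clear. Handing in.

```bash
python3 -c "
from station import ctrl
print(ctrl.finish_job())"
```

```text
the job is handed in; nothing more can be done
None
```

The job is handed in at about 16 s: the snap-fit cover lies flat, outer side up, within about 1 mm of the dish's centre by my last measurement, the opened box and the dish stand where they were, and the box with the screwed-down lid was not touched.

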